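# Ease the lid of the gauge case shut

## Robot

A 7-joint arm with a two-finger parallel gripper is mounted at the origin on a cart in front of the work surface, level with it; the furniture and walls round the work are solid. World frame = base frame: x ahead of the robot, y to its left, z up, the work surface at z = 0. Lengths are in m, angles in degrees, forces in N, time in s.
With the tool pointing down it reaches from about 0.425 to 0.875 m from the base axis. Payload 4.7 kg.
Tool frame: the origin (TCP) lies at the very end of the fingers, on their centre line; the grasp point (between the pads) lies env.hold_point_z behind it (env.hold_point_z is the distance from the TCP to the grasp point, in m); z points along the fingers, y is the line along which they close (so a half turn about z gives the same grasp; the last joint's range is limited). The gripper opens to 87 mm and grips with 3 to 60 N. Pads are 19 mm wide; open, the fingers measure 117 mm over their backs; the gripper's body (75 mm by 190 mm) begins 51 mm behind the grasp point.
Start: joints at [73.688, 18.392, -4.016, 83.108, 1.295, 78.541, -3.26], TCP at [0.191, -0.621, 0.223] pointing down, gripper open.
Joint ranges: [-163.93, 163.93], [-17.29, 119.83], [-79.2, 71.16], [3.27, 140.29], [-89.18, 269.18], [5.43, 117.66], [-154.24, 154.24]. Speed limits (degrees/s): [147.25, 147.25, 180, 180, 180, 180, 180].

## Interface

Orientations are given as [roll, pitch, yaw] about the fixed x, y, z axes, in that order (R = Rz(yaw) Ry(pitch) Rx(roll)).
In Python, from cell import env gives the robot as it stands.
- The arm moves only by the shell command python3 -m jog 'ROWS' [FORCE]. ROWS is JSON, a list of rows, each an object with "dp": the shift along the tool's x, y, z in cm, a list of three; "twist": the turn about the tool's z in degrees; "fingers": the opening, from 0 (shut) to 1 (fully open). A call has 1 to 8 rows; each row is the pose to reach, as a shift and turn from the pose commanded when the call began, along the tool's axes at that moment; what a row does not reach only later rows make up. A row lasts 1/8 s, in which the tool goes at most 62.5 mm and 10.7 degrees, less where a joint would pass 70% of its speed; a pose out of reach is approached as far as the arm can. A call with a gripper value outside its range is refused whole. The fingers move at their own pace and stop on an object; FORCE is the grip in N (left out, the last holds). Time passes only in rows, so rows that repeat a pose let the fingers close. It gives the time, the measured TCP pose, the force, the opening and the grip force at its end, in the units of the state.
- env.get_obs(): the state, without advancing time (a new reading comes with each control period).
- env.read_camera(name): name is "side" or "top"; returns a dict with "pixels" (480x640x3 uint8, blue, green, red), "depth" (480x640 float32, m along the optical axis (not along the pixel's ray), 0 where there is no reading), "fx", "fy", "cx", "cy" (pixels), "rvec" (rotation vector, rad) and "tvec" (3), from world to camera coordinates, as OpenCV has them. Camera axes: x right, y down, z forward; pixel columns grow to the right and rows downward; lengths in m; the calibration is good to about 2 mm. A picture is of the moment at which its call begins.
- env.sign_off(): hands the job in; it is judged then, once.
The state is a dict: "time_s": time; "qpos": joint angles; "joint_velocities": joint speeds; "effort": joint torques, N m; "tool_pos": TCP position; "tool_rot": TCP orientation; "force": force on the tool from outside, world axes, zero at the start; "wrist_torque": the same for the moment, N m; "grip_width": finger opening in m; "grasp_force": force on a finger pad.
Only numpy, scipy, OpenCV 4.12 (cv2) and the standard library are available. Lean on these libraries where they do the work, as an engineer would, in place of code of your own. Each camera call takes 0.05 s, during which the arm holds its last target. There are 200 camera calls.

## Task

The grey gauge case stands open, its front to the right and its lid leaning back past upright. Nudge the lid forward over upright from behind with a fingertip, catch it on a finger as it falls (while it is still well open) and lower it gently on the finger until it is fully shut, never letting it slam; then leave it alone. Touch only: nothing is to be gripped or lifted, the gauge and connector stay lying in the case, and the things around it stay where they are.

Things in the scene. Friction and masses are not known exactly. Their poses are not given: they have to be found in the camera images.
- case: grey plastic case fixed to the worktop, 120 (x) x 160 (y) x 60 mm high; origin at the centre of its underside, z up, x from its front (which faces to the right as the robot sees it) to the hinge at its back (on the left). The rubber insert inside is 44 mm above the worktop. Space in front of it and above it is free
- lid_tab (a point): middle of the free edge of the lid's thumb tab, on the lid's underside, 148 mm from the hinge line; 61 mm above the worktop when shut. Tab: 70 mm wide, 6 mm thick, standing 22 mm past the middle of the lid's front edge. Shut, it overhangs the front wall of the case by 24 mm, so that a finger can stay under it until the lid is down
- lid_mid (a point): middle of the lid, on its underside, 64 mm from the hinge line: a flat grey panel reaching 126 mm from the hinge line, 162 mm wide, 8 mm thick, about 0.3 kg. x points from the free edge to the hinge, y along the hinge line, z out of the outer face
- hinge_line (a point): middle of the hinge line, fixed to the case: 64 mm behind the case centre, 61 mm above the worktop
- lid (a joint): lid angle in rad: 0 fully shut, 1.57 upright, 1.85 leaning back on its stop; at the start it leans or settles there. The hinge is slightly stiff: the lid stands still between about 1.4 and 1.65; below that it falls forward by its own weight, slowly at first (about 3 s from 1.3 to half shut), reaching about 0.85 rad/s near the end if nothing holds it
- tweezers: steel tweezers, 123 mm long, lying beside the case on the robot side; origin at the centre of its underside
- qc_stamp: inspection stamp with wooden knob, 64 mm tall, standing behind the case; origin at the centre of its underside
- label_roll: roll of white labels, about 95 mm across and 30 mm high, lying behind the case; origin at the centre of its underside
- connector_b: small black two-pin connector, 59 mm long, lying near the far front corner of the case; origin at the centre of its underside
- pin_gauge: steel pin gauge 13 x 78 mm, lying loose in its groove in the case; origin at the centre of its underside
- connector_a: black two-pin connector 8 x 59 mm, lying loose in its groove in the case; origin at the centre of its underside

How it is judged (in metres and radians):
On the way, in this order (a step that is already met when the one before it is completed fails the run):
1. the lid has been tipped forward past upright (value of joint lid below 1.48 rad).
2. the lid is caught on the fingers while still open 0.35 to 1.25 rad, slower than 0.6 rad/s (value of joint lid between 0.35 and 1.25 rad and velocity of joint lid between -0.6 and 0.6 rad/s and contact force between the fingers and lid above 0.3 N), for 0.2 s.
At the end, for the whole second after the job is handed in: The lid is fully shut (within 0.02 rad) and at rest, with the gauge and the connector lying in their grooves in the case (within 12 mm), the robot clear of everything (value of joint lid below 0.02 rad and velocity of joint lid between -0.05 and 0.05 rad/s and x of pin_gauge in the frame of case between 0.006 and 0.03 m and y of pin_gauge in the frame of case between -0.012 and 0.012 m and z of each of pin_gauge, connector_a in the frame of case below 0.042 m and x of connector_a in the frame of case between -0.034 and -0.01 m and y of connector_a in the frame of case between -0.012 and 0.012 m); the robot touches nothing.
It fails at once if the lid slams: it comes down faster than 0.55 rad/s anywhere in the last 0.6 rad (the last 0.03 rad excepted) (value of joint lid between 0.03 and 0.6 rad and velocity of joint lid below -0.55 rad/s).
It fails at once if the lid is handled roughly (over 25 N) (contact force between the fingers and lid above 25 N).
It fails at once if a thing in or around the case is lifted, carried or pushed more than 15 mm (distance of any of tweezers, qc_stamp, label_roll, connector_b, pin_gauge, connector_a from where it was at the start of the episode above 0.015 m).
It also fails if it takes over 61 s, if anything falls off the work surface, if the arm or the gripper's body presses on something with over 40 N, if the wrist force passes 120 N, or if a joint passes its speed limit or range.

## Working session

There is one attempt and no reset: what is moved stays moved. The work goes in short steps, Python scripts to look and compute and a shell command to move; the robot and the scene stay as the last step left them, time stands still between calls to the robot, and variables do not carry over. Pictures are saved under pics/ and viewed, at most 10 in all, crops included, and the job is handed in when it is done.

```bash
ls; mkdir -p pics; cat > h.py <<'E'
import numpy as np,cv2
from cell import env
def cam(n):
    c=env.read_camera(n);R=cv2.Rodrigues(np.array(c["rvec"],float))[0];t=np.array(c["tvec"],float).ravel()
    d=c["depth"];v,u=np.mgrid[:480,:640]
    P=np.stack([(u-c["cx"])/c["fx"]*d,(v-c["cy"])/c["fy"]*d,d],-1)
    W=(P-t)@R; W[d==0]=np.nan
    return c["pixels"],W
E
python3 - <<'E'
from h import *
for n in("side","top"):
    p,W=cam(n);cv2.imwrite(f"pics/{n}0.png",p);np.save(n+"0.npy",W)
o=env.get_obs();print({k:np.round(v,3).tolist() for k,v in o.items()},env.hold_point_z)
E
```

```text
pics
{'time_s': 0.1, 'qpos': [73.687, 18.434, -4.015, 83.169, 1.296, 78.54, -3.261], 'joint_velocities': [0.08, -0.041, -0.012, -0.143, 0.087, 0.037, -0.011], 'effort': [0.001, -49.257, -0.405, -31.34, -0.064, 0.039, 0.0], 'tool_pos': [0.191, -0.621, 0.222], 'tool_rot': [-179.902, 0.007, 17.121], 'force': [-0.103, -0.588, -0.409], 'wrist_torque': [-0.029, 0.024, -0.032], 'grasp_force': 0.0, 'grip_width': 0.087} 0.0187
```

View pics/side0.png

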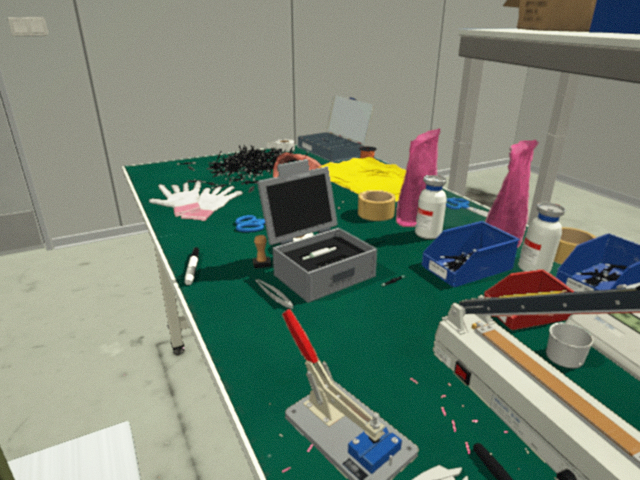

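View pics/top0.png

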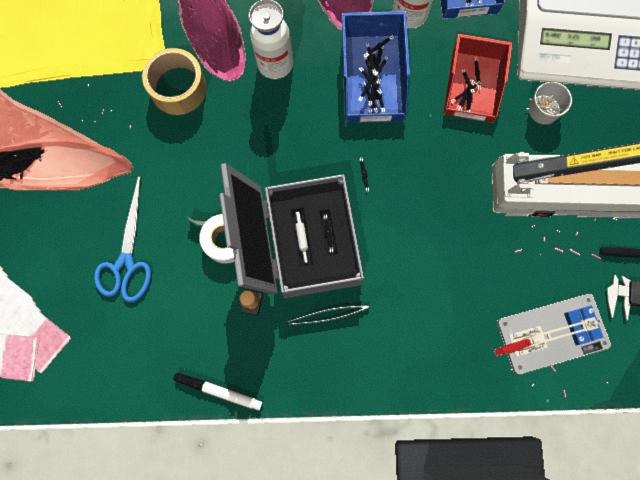

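The side view shows the open case around (325,265) with the lid leaning back; the top view shows the case body at (268..361, 176..294). The lid is to its left, with the stamp (250,300) and the label roll (215,240) behind it and the tweezers (328,315) on the robot side.

```bash
python3 - <<'E'
from h import *
W=np.load("top0.npy");np.set_printoptions(precision=3,suppress=True)
# case rim points z ~0.06 in ROI
def sel(u0,u1,v0,v1,z0,z1):
    r=W[v0:v1,u0:u1].reshape(-1,3);return r[(r[:,2]>z0)&(r[:,2]<z1)]
r=sel(274,375,165,305,.05,.07)
print(len(r),r.mean(0));rc=cv2.minAreaRect((r[:,:2]*1000).astype(np.float32));print(rc,cv2.boxPoints(rc)/1000)
for n,b in dict(lid=(215,276,160,296,.07,.3),stamp=(236,262,286,315,.01,.1),roll=(185,235,210,265,.01,.05),twz=(285,372,302,328,.002,.03),conb=(356,372,152,195,.003,.03)).items():
    q=sel(*b);print(n,len(q),q.min(0),q.max(0),q.mean(0))
q=sel(215,276,160,296,.07,.3)
c=q.mean(0);s=np.linalg.svd(q-c,full_matrices=0)[2];print("n",s[2])
for uv in[(225,166),(246,290),(272,292),(268,190)]:print(uv,W[uv[1],uv[0]])
S=np.load("side0.npy")
for uv in[(282,168),(308,165),(262,188),(330,172),(300,205),(270,240),(334,233)]:print(uv,S[uv[1],uv[0]])
# side-camera lid plane
r=S[185:232,272:328].reshape(-1,3);c=r.mean(0);print(c,np.linalg.svd(r-c,full_matrices=0)[2][2])
E
```

```text
1221 [0.529 0.356 0.059]
((537.6347045898438, 365.9437561035156), (160.96229553222656, 128.42893981933594), 8.233553886413574) [[0.449 0.418]
 [0.467 0.291]
 [0.626 0.314]
 [0.608 0.441]]
lid 4574 [0.443 0.417 0.07 ] [0.608 0.477 0.205] [0.522 0.448 0.144]
stamp 373 [0.426 0.443 0.01 ] [0.461 0.474 0.068] [0.442 0.456 0.043]
roll 893 [0.507 0.483 0.01 ] [0.578 0.554 0.035] [0.539 0.513 0.028]
twz 373 [0.403 0.281 0.002] [0.443 0.408 0.013] [0.424 0.341 0.005]
conb 104 [0.612 0.269 0.003] [0.68  0.29  0.009] [0.644 0.28  0.005]
n [ 0.132 -0.946  0.295]
(225, 166) [0.6   0.471 0.18 ]
(246, 290) [0.456 0.46  0.059]
(272, 292) [0.449 0.421 0.08 ]
(268, 190) [0.606 0.428 0.054]
(282, 168) [0.494 0.459 0.196]
(308, 165) [0.554 0.469 0.191]
(262, 188) [0.447 0.447 0.167]
(330, 172) [0.825 0.876 0.021]
(300, 205) [0.524 0.445 0.12 ]
(270, 240) [0.447 0.418 0.071]
(334, 233) [0.593 0.43  0.05 ]Traceback (most recent call last):
  File "<stdin>", line 16, in <module>
    u, s, vh = gufunc(a, signature=signature)
               ~~~~~~^^^^^^^^^^^^^^^^^^^^^^^^
    raise LinAlgError("SVD did not converge")
numpy.linalg.LinAlgError: SVD did not converge
```

```bash
cat >> h.py <<'E'
from scipy.spatial.transform import Rotation as Ro
EX=np.array([-np.sin(np.radians(8.2)),np.cos(np.radians(8.2)),0]);EY=np.array([-EX[1],EX[0],0])
H=np.array([.529,.425,.061])
def P(a,b,z):return np.array([H[0],H[1],0])-a*EX+b*EY+np.array([0,0,z])  # a forward of hinge
def st():
    o=env.get_obs();p=np.array(o["tool_pos"]);R=Ro.from_euler("xyz",o["tool_rot"],degrees=True).as_matrix()
    return o,p,R
def to(*ts):
    o,p,R=st()
    for t in ts:print(np.round(t,3),"dp cm",np.round(R.T@(t-p)*100,2))
def info():
    o,p,R=st();q=p-H;f=np.array(o["force"])
    print("t%.2f a=%.4f b=%.4f z=%.4f yaw=%.1f F_a=%.2f F_b=%.2f Fz=%.2f"%(o["time_s"],-q@EX,q@EY,p[2],o["tool_rot"][2],-f@EX,f@EY,f[2]))
E
python3 - <<'E'
from h import *
np.set_printoptions(precision=3,suppress=True)
for n in("side","top"):
    W=np.load(n+"0.npy").reshape(-1,3);W=W[~np.isnan(W[:,0])]
    for y in np.arange(-.7,.8,.1):
        s=W[(W[:,0]>.15)&(W[:,0]<.8)&(abs(W[:,1]-y)<.05)]
        for x in np.arange(.2,.8,.1):
            k=s[abs(s[:,0]-x)<.05]
            if len(k)and k[:,2].max()>.11:print(n,round(y,2),round(x,2),k[:,2].max(),end=" | ")
    print()
to(np.array([.5,-.35,.3]),np.array([.6,0,.3]),P(-.12,0,.28))
E
```

```text
side -0.2 0.6 0.2277601788176121 | side -0.1 0.6 0.23971506848309168 | side -0.0 0.6 0.1742606948990234 | side 0.1 0.3 0.11440836274340233 | side 0.1 0.4 0.12408484279825997 | side 0.4 0.4 0.18050073589710725 | side 0.4 0.5 0.1797460013568654 | side 0.4 0.6 0.13699646441900024 | side 0.5 0.4 0.18133404411389406 | side 0.5 0.5 0.20342567634195896 | side 0.5 0.6 0.1999435783549227 | side 0.7 0.7 0.12909090816733876 | 
top -0.1 0.6 0.18273274216650948 | top -0.0 0.6 0.17617166878426113 | top 0.1 0.4 0.12706530923787238 | top 0.4 0.4 0.18340452725237094 | top 0.4 0.5 0.1812649071339539 | top 0.4 0.6 0.139045456719584 | top 0.5 0.4 0.18219422491610676 | top 0.5 0.5 0.20521258018477515 | top 0.5 0.6 0.20382811205353135 | top 0.7 0.7 0.12951199789431822 | 
[ 0.5  -0.35  0.3 ] dp cm [ 37.49 -16.79  -7.82]
[0.6 0.  0.3] dp cm [ 57.35 -47.3   -7.77]
[0.512 0.544 0.28 ] dp cm [  64.93 -101.86   -5.68]
```

```bash
python3 -m jog '[{"dp":[3,-1,-5],"twist":0,"fingers":0},{"dp":[8,-3.5,-9],"twist":0,"fingers":0},{"dp":[13.5,-6,-11],"twist":-8,"fingers":0},{"dp":[19,-8.5,-11],"twist":-16,"fingers":0},{"dp":[24.5,-11,-11],"twist":-24,"fingers":0},{"dp":[30,-13.5,-11],"twist":-32,"fingers":0},{"dp":[35,-17,-11],"twist":-40,"fingers":0},{"dp":[36,-18,-11],"twist":-45,"fingers":0}]'; python3 - <<'E'
from h import *
info();to(np.array([.52,0,.33]),np.array([.52,.15,.33]))
E
```

```text
time_s: 1.1
tool_pos: [0.4859, -0.3374, 0.3322]
tool_rot: [-180.0, -0.2, 62.8]
force: [0.3, -1.2, -0.6]
grip_width: 0.0148
grasp_force: 0.0
t1.10 a=0.7485 b=0.1514 z=0.3322 yaw=62.8 F_a=1.20 F_b=-0.09 Fz=-0.64
[0.52 0.   0.33] dp cm [ 31.57 -12.38   0.31]
[0.52 0.15 0.33] dp cm [ 44.92 -19.23   0.35]
```

```bash
python3 -m jog '[{"dp":[5.5,-2.3,0.2],"twist":-5,"fingers":0},{"dp":[11,-4.6,0.2],"twist":-10,"fingers":0},{"dp":[16.5,-6.8,0.2],"twist":-15,"fingers":0},{"dp":[22,-9,0.2],"twist":-20,"fingers":0},{"dp":[27.5,-11.2,0.2],"twist":-25,"fingers":0},{"dp":[33,-13.7,0.2],"twist":-30,"fingers":0},{"dp":[38.5,-16.2,0.2],"twist":-35.4,"fingers":0},{"dp":[44.5,-19,0.2],"twist":-35.4,"fingers":0}]'; python3 - <<'E'
from h import *
info();to(P(-.12,0,.33),P(-.12,0,.185))
E
```

```text
time_s: 2.1
tool_pos: [0.5221, 0.1367, 0.3303]
tool_rot: [180.0, 0.0, 97.5]
force: [0.6, -0.1, -0.4]
grip_width: 0.0002
grasp_force: 0.0
t2.10 a=0.2843 b=0.0480 z=0.3303 yaw=97.5 F_a=0.17 F_b=-0.56 Fz=-0.35
[0.512 0.544 0.33 ] dp cm [40.49  4.3   0.  ]
[0.512 0.544 0.185] dp cm [40.5  4.3 14.5]
```

```bash
python3 -m jog '[{"dp":[6,0.7,0],"twist":-0.7,"fingers":0},{"dp":[12,1.4,0],"twist":-0.7,"fingers":0},{"dp":[18,2.1,0],"twist":-0.7,"fingers":0},{"dp":[24,2.8,0],"twist":-0.7,"fingers":0},{"dp":[30,3.5,0],"twist":-0.7,"fingers":0},{"dp":[36,4.3,0],"twist":-0.7,"fingers":0},{"dp":[39.4,4.3,0],"twist":-0.7,"fingers":0},{"dp":[39.4,4.3,0],"twist":-0.7,"fingers":0}]'; python3 -m jog '[{"dp":[0,0,5],"twist":0,"fingers":0},{"dp":[0,0,10],"twist":0,"fingers":0},{"dp":[0,0,15],"twist":0,"fingers":0},{"dp":[0,0,15.5],"twist":0,"fingers":0},{"dp":[0,0,15.5],"twist":0,"fingers":0}]'; python3 - <<'E'
from h import *
info();to(P(-.07,0,.175))
p,W=cam("top");cv2.imwrite("pics/t1.png",p[130:350,150:450].repeat(2,0).repeat(2,1))
E
```

```text
time_s: 3.1
tool_pos: [0.5103, 0.5349, 0.3282]
tool_rot: [-179.8, -0.0, 98.6]
force: [0.1, -1.3, 0.3]
grip_width: 0.0002
grasp_force: 0.0
time_s: 3.72
tool_pos: [0.5145, 0.531, 0.1771]
tool_rot: [179.9, -0.0, 98.1]
force: [0.3, 0.6, 0.8]
grip_width: 0.0008
grasp_force: 0.0
t3.73 a=-0.1070 b=-0.0007 z=0.1771 yaw=98.1 F_a=-0.56 F_b=-0.42 Fz=0.80
[0.519 0.494 0.175] dp cm [-3.7  -0.07  0.21]
```

View pics/t1.png

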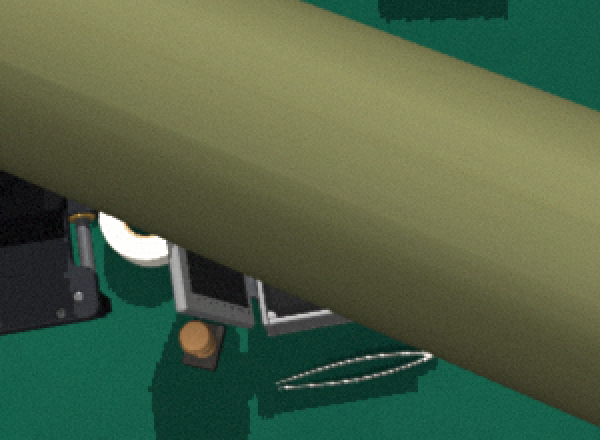

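The gripper (left edge, about (70,270)) is clear behind the lid; stamp, roll and tweezers are undisturbed. Now the push.

```bash
python3 -m jog '[{"dp":[-1.5,0,0],"twist":0,"fingers":0},{"dp":[-3,0,0],"twist":0,"fingers":0},{"dp":[-4,0,0],"twist":0,"fingers":0},{"dp":[-4.5,0,0],"twist":0,"fingers":0},{"dp":[-5,0,0],"twist":0,"fingers":0},{"dp":[-5.5,0,0],"twist":0,"fingers":0},{"dp":[-6,0,0],"twist":0,"fingers":0},{"dp":[-6.5,0,0],"twist":0,"fingers":0}]'; python3 -c "
from h import *
info()"
python3 -m jog '[{"dp":[-0.5,0,0],"twist":0,"fingers":0},{"dp":[-1,0,0],"twist":0,"fingers":0},{"dp":[-1.5,0,0],"twist":0,"fingers":0},{"dp":[-2,0,0],"twist":0,"fingers":0},{"dp":[-2.5,0,0],"twist":0,"fingers":0},{"dp":[-2.5,0,0],"twist":0,"fingers":0}]'; python3 - <<'E'
from h import *
info()
p,W=cam("side");cv2.imwrite("pics/s1.png",p[100:340,200:460].repeat(2,0).repeat(2,1));np.save("s1.npy",W)
E
```

```text
time_s: 4.78
tool_pos: [0.5225, 0.4672, 0.1755]
tool_rot: [-180.0, -0.0, 98.2]
force: [-0.5, 0.1, 0.4]
grip_width: 0.0004
grasp_force: 0.5
t4.78 a=-0.0427 b=0.0004 z=0.1755 yaw=98.2 F_a=-0.18 F_b=0.45 Fz=0.39
time_s: 5.52
tool_pos: [0.5267, 0.4414, 0.1753]
tool_rot: [-180.0, 0.1, 98.2]
force: [-1.2, -0.8, 0.2]
grip_width: 0.0004
grasp_force: 0.0
t5.53 a=-0.0166 b=-0.0001 z=0.1753 yaw=98.2 F_a=0.63 F_b=1.32 Fz=0.20
```

View pics/s1.png

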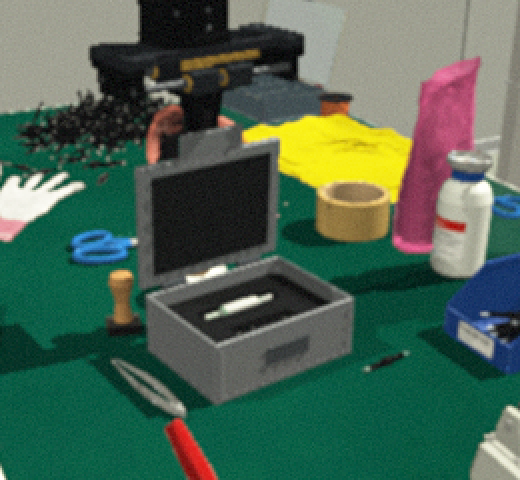

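The lid is now near upright (tab at about (215,140) in the crop), with the finger behind it.

```bash
cat >> h.py <<'E'
def ang(W=None):
    if W is None:W=cam("side")[1]
    q=W.reshape(-1,3);q=q[~np.isnan(q[:,0])]-H;a=-q@EX;b=q@EY
    z=q[:,2];th=np.arctan2(z,a);r=np.hypot(a,z)
    m=(abs(b)<.075)&(r>.03)&(r<.12)&(th>.02)&(th<2)&(np.abs(b)>.025)
    h,e=np.histogram(th[m],bins=np.arange(0,2,.02));k=h.argmax()
    s=m&(abs(th-e[k]-.01)<.04)
    print("theta %.3f n=%d"%(np.median(th[s]),s.sum()))
E
python3 -c "
from h import *
ang(np.load('side0.npy'));ang(np.load('s1.npy'));info()"
```

```text
theta 1.874 n=1729
theta 1.557 n=1604
t5.58 a=-0.0169 b=0.0001 z=0.1752 yaw=98.2 F_a=0.23 F_b=0.53 Fz=0.27
```

```bash
python3 -m jog '[{"dp":[-0.5,0,0],"twist":0,"fingers":0},{"dp":[-1,0,0],"twist":0,"fingers":0},{"dp":[-1.5,0,0],"twist":0,"fingers":0},{"dp":[-2,0,0],"twist":0,"fingers":0},{"dp":[-2.4,0,0],"twist":0,"fingers":0}]'; python3 -c "
from h import *
info();ang();to(P(0,0,.24),P(.125,0,.24),P(.125,0,.16))"
```

```text
time_s: 6.2
tool_pos: [0.5299, 0.4181, 0.1755]
tool_rot: [180.0, 0.0, 98.2]
force: [0.2, 0.1, -0.1]
grip_width: 0.0004
grasp_force: 0.1
t6.20 a=0.0070 b=0.0001 z=0.1755 yaw=98.2 F_a=-0.12 F_b=-0.20 Fz=-0.12
theta 1.356 n=1467
[0.529 0.425 0.24 ] dp cm [ 0.76 -0.02 -6.45]
[0.547 0.301 0.24 ] dp cm [-1.174e+01 -1.000e-02 -6.440e+00]
[0.547 0.301 0.16 ] dp cm [-1.173e+01 -1.000e-02  1.560e+00]
```

```bash
python3 -m jog '[{"dp":[0.6,0,-3],"twist":0,"fingers":0},{"dp":[0.6,0,-6.5],"twist":0,"fingers":0},{"dp":[-3,0,-6.5],"twist":0,"fingers":0},{"dp":[-8,0,-6.5],"twist":0,"fingers":0},{"dp":[-12,0,-6],"twist":0,"fingers":0},{"dp":[-12,0,-2],"twist":0,"fingers":0},{"dp":[-12,0,2],"twist":0,"fingers":0}]'; python3 -c "
from h import *
info();ang();info()"
```

```text
time_s: 7.12
tool_pos: [0.5478, 0.2986, 0.1552]
tool_rot: [179.9, 0.0, 98.1]
force: [1.2, 0.7, -1.1]
grip_width: 0.0004
grasp_force: 0.0
t7.12 a=0.1277 b=-0.0006 z=0.1552 yaw=98.1 F_a=-0.52 F_b=-1.25 Fz=-1.07
theta 1.226 n=1179
t7.17 a=0.1290 b=0.0028 z=0.1490 yaw=98.2 F_a=1.36 F_b=2.08 Fz=-4.13
```

```bash
python3 -m jog '[{"dp":[0.6,0,0],"twist":0,"fingers":0},{"dp":[1.2,0,0],"twist":0,"fingers":0},{"dp":[1.7,0,0],"twist":0,"fingers":0},{"dp":[1.7,0,0],"twist":0,"fingers":0},{"dp":[1.7,0,0],"twist":0,"fingers":0},{"dp":[1.7,0,0],"twist":0,"fingers":0}]'; python3 -c "
from h import *
info();ang();info()"
```

```text
time_s: 7.92
tool_pos: [0.5446, 0.3164, 0.1556]
tool_rot: [180.0, 0.0, 98.2]
force: [-0.1, 0.7, 0.3]
grip_width: 0.0003
grasp_force: 0.0
t7.92 a=0.1097 b=0.0000 z=0.1556 yaw=98.2 F_a=-0.66 F_b=-0.00 Fz=0.34
theta 0.979 n=768
t7.97 a=0.1097 b=0.0001 z=0.1555 yaw=98.2 F_a=-0.96 F_b=0.09 Fz=-0.29
```

```bash
python3 -m jog '[{"dp":[0,0,0],"twist":0,"fingers":0},{"dp":[0,0,0],"twist":0,"fingers":0},{"dp":[0,0,0],"twist":0,"fingers":0},{"dp":[0,0,0],"twist":0,"fingers":0},{"dp":[0,0,0],"twist":0,"fingers":0},{"dp":[0,0,0],"twist":0,"fingers":0}]'; python3 - <<'E'
from h import *
info()
p,W=cam("side");cv2.imwrite("pics/s2.png",p[100:340,200:460].repeat(2,0).repeat(2,1));ang(W)
for i in range(3):cam("top");info()
E
```

```text
time_s: 8.72
tool_pos: [0.5444, 0.3166, 0.1554]
tool_rot: [-180.0, 0.0, 98.2]
force: [0.5, -2.4, 0.1]
grip_width: 0.0006
grasp_force: 0.5
t8.72 a=0.1095 b=0.0002 z=0.1554 yaw=98.2 F_a=2.40 F_b=-0.17 Fz=0.07
theta 0.844 n=657
t8.82 a=0.1095 b=0.0002 z=0.1555 yaw=98.2 F_a=1.02 F_b=-0.22 Fz=-0.99
t8.88 a=0.1094 b=0.0002 z=0.1555 yaw=98.2 F_a=1.18 F_b=-0.27 Fz=-0.04
t8.93 a=0.1095 b=0.0001 z=0.1555 yaw=98.2 F_a=1.53 F_b=-0.49 Fz=-0.34
```

View pics/s2.png

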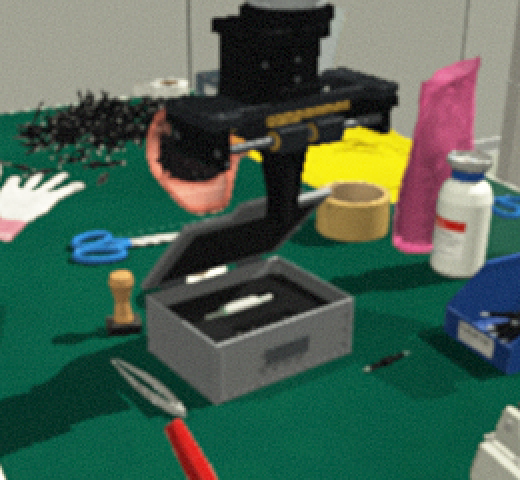

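The lid rests on the finger at θ≈0.83 (edge on the finger at about (290,195) in the crop). Now I lower along the arc, pressing lightly toward the hinge.

```bash
python3 -m jog '[{"dp":[-0.3,0,0.3],"twist":0,"fingers":0},{"dp":[-0.6,0,0.6],"twist":0,"fingers":0},{"dp":[-0.9,0,0.95],"twist":0,"fingers":0},{"dp":[-1.2,0,1.25],"twist":0,"fingers":0},{"dp":[-1.45,0,1.6],"twist":0,"fingers":0},{"dp":[-1.7,0,1.95],"twist":0,"fingers":0},{"dp":[-1.95,0,2.3],"twist":0,"fingers":0},{"dp":[-2.2,0,2.7],"twist":0,"fingers":0}]'; python3 -c "
from h import *
info();ang();info()
for i in range(3):cam('top');info()
"
```

```text
time_s: 9.93
tool_pos: [0.5477, 0.2942, 0.1283]
tool_rot: [-180.0, 0.1, 98.2]
force: [0.3, -3.6, 1.2]
grip_width: 0.0003
grasp_force: 1.8
t9.93 a=0.1322 b=0.0001 z=0.1283 yaw=98.2 F_a=3.64 F_b=0.24 Fz=1.21
theta 0.597 n=134
t9.97 a=0.1328 b=0.0002 z=0.1276 yaw=98.2 F_a=3.50 F_b=0.14 Fz=0.35
t10.03 a=0.1325 b=0.0001 z=0.1278 yaw=98.2 F_a=3.94 F_b=0.46 Fz=0.81
t10.07 a=0.1323 b=0.0001 z=0.1281 yaw=98.2 F_a=3.91 F_b=0.00 Fz=0.72
t10.12 a=0.1321 b=0.0001 z=0.1283 yaw=98.2 F_a=4.35 F_b=0.78 Fz=1.42
```

```bash
python3 -m jog '[{"dp":[-0.25,0,0.35],"twist":0,"fingers":0},{"dp":[-0.5,0,0.75],"twist":0,"fingers":0},{"dp":[-0.7,0,1.15],"twist":0,"fingers":0},{"dp":[-0.9,0,1.55],"twist":0,"fingers":0},{"dp":[-1.1,0,1.95],"twist":0,"fingers":0},{"dp":[-1.25,0,2.35],"twist":0,"fingers":0},{"dp":[-1.4,0,2.75],"twist":0,"fingers":0},{"dp":[-1.55,0,3.15],"twist":0,"fingers":0}]'; python3 - <<'E'
from h import *
info();p,W=cam('side');ang(W);cv2.imwrite("pics/s3.png",p[100:340,200:460].repeat(2,0).repeat(2,1))
for i in range(3):cam('top');info()
E
```

```text
time_s: 11.12
tool_pos: [0.55, 0.2783, 0.0963]
tool_rot: [-180.0, 0.1, 98.2]
force: [0.6, -6.6, 1.2]
grip_width: 0.0005
grasp_force: 2.9
t11.12 a=0.1482 b=0.0001 z=0.0963 yaw=98.2 F_a=6.58 F_b=0.35 Fz=1.16
theta 0.439 n=145
t11.22 a=0.1484 b=0.0002 z=0.0960 yaw=98.2 F_a=5.62 F_b=-0.28 Fz=0.67
t11.28 a=0.1483 b=0.0002 z=0.0961 yaw=98.2 F_a=5.72 F_b=-0.34 Fz=0.94
t11.32 a=0.1483 b=0.0002 z=0.0962 yaw=98.2 F_a=6.26 F_b=0.17 Fz=0.99
```

View pics/s3.png

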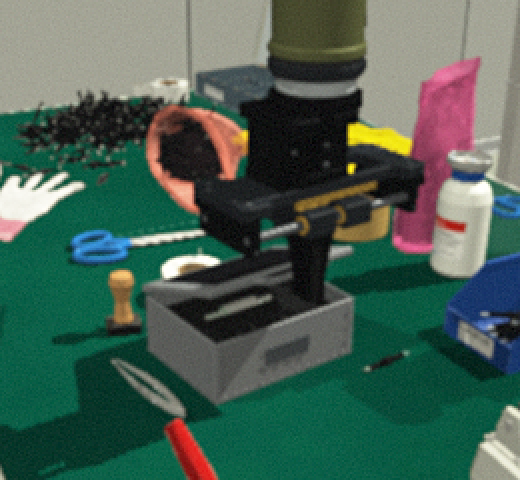

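The finger tip (312,300) is in front of the front wall, with the lid edge resting on it. By geometry θ≈0.32, and the contact force is fine at about 6 N.

```bash
python3 -m jog '[{"dp":[-0.12,0,0.35],"twist":0,"fingers":0},{"dp":[-0.24,0,0.7],"twist":0,"fingers":0},{"dp":[-0.35,0,1.05],"twist":0,"fingers":0},{"dp":[-0.45,0,1.4],"twist":0,"fingers":0},{"dp":[-0.45,0,1.4],"twist":0,"fingers":0}]'; python3 - <<'E'
from h import *
info();p,W=cam('side')
for i in range(3):cam('top');info()
q=W.reshape(-1,3);q=q[~np.isnan(q[:,0])]-H;a=-q@EX;b=q@EY;z=q[:,2]
for n,B in(("lo",(-.08,-.03)),("hi",(.03,.08))):
  for A in(.03,.06,.09,.115):
    m=(b>B[0])&(b<B[1])&(abs(a-A)<.008)&(z>-.01)&(z<.12)
    print(n,A,np.round(np.sort(z[m])[::max(1,m.sum()//8)],3))
E
```

```text
time_s: 11.95
tool_pos: [0.5506, 0.2739, 0.082]
tool_rot: [-180.0, 0.1, 98.2]
force: [0.7, -4.1, -0.4]
grip_width: 0.0006
grasp_force: 2.7
t11.95 a=0.1526 b=0.0002 z=0.0820 yaw=98.2 F_a=4.16 F_b=-0.15 Fz=-0.41
t12.05 a=0.1526 b=0.0002 z=0.0822 yaw=98.2 F_a=5.56 F_b=-0.20 Fz=-0.15
t12.10 a=0.1525 b=0.0002 z=0.0822 yaw=98.2 F_a=4.59 F_b=-0.72 Fz=-0.80
t12.15 a=0.1525 b=0.0002 z=0.0822 yaw=98.2 F_a=5.62 F_b=-0.98 Fz=-1.10
lo 0.03 []
lo 0.06 [0.022 0.023 0.023 0.024 0.024 0.025 0.026 0.027]
lo 0.09 [-0.009 -0.008 -0.007 -0.006 -0.005 -0.003 -0.002 -0.001 -0.     0.032]
lo 0.115 [-0.01  -0.008 -0.005 -0.003 -0.001  0.032  0.035  0.037  0.113]
hi 0.03 [-0.002  0.015  0.016  0.017  0.017  0.017  0.018  0.019]
hi 0.06 [-0.004  0.023  0.024  0.024  0.024  0.025  0.025  0.026  0.027]
hi 0.09 [-0.002  0.03   0.031  0.031  0.032  0.032  0.032  0.033  0.034]
hi 0.115 [-0.01  -0.007 -0.004 -0.001  0.032  0.034  0.036  0.037  0.038]
```

```bash
python3 -m jog '[{"dp":[-0.08,0,0.35],"twist":0,"fingers":0},{"dp":[-0.15,0,0.7],"twist":0,"fingers":0},{"dp":[-0.22,0,1.05],"twist":0,"fingers":0},{"dp":[-0.28,0,1.4],"twist":0,"fingers":0},{"dp":[-0.28,0,1.4],"twist":0,"fingers":0}]'; cat > m.py <<'E'
from h import *
info();p,W=cam('side')
for i in range(2):cam('top');info()
q=W.reshape(-1,3);q=q[~np.isnan(q[:,0])]-H;a=-q@EX;b=q@EY;z=q[:,2]
m=(b>.03)&(b<.08)&(a>.02)&(a<.12)&(z>.003)&(z<.06);f=np.polyfit(a[m],z[m],1);r=abs(np.polyval(f,a[m])-z[m])<.003
print("slope,off",np.polyfit(a[m][r],z[m][r],1))
E
python3 m.py
```

```text
time_s: 12.78
tool_pos: [0.551, 0.2711, 0.0679]
tool_rot: [-180.0, 0.1, 98.2]
force: [0.6, -6.0, -0.3]
grip_width: 0.0006
grasp_force: 2.7
t12.78 a=0.1555 b=0.0002 z=0.0679 yaw=98.2 F_a=6.03 F_b=0.26 Fz=-0.29
t12.88 a=0.1555 b=0.0002 z=0.0680 yaw=98.2 F_a=4.61 F_b=-0.16 Fz=-0.75
t12.93 a=0.1554 b=0.0002 z=0.0681 yaw=98.2 F_a=5.38 F_b=-0.78 Fz=-1.33
slope,off [0.13705163 0.00978684]
```

```bash
python3 -m jog '[{"dp":[-0.05,0,0.3],"twist":0,"fingers":0},{"dp":[-0.09,0,0.6],"twist":0,"fingers":0},{"dp":[-0.12,0,0.9],"twist":0,"fingers":0},{"dp":[-0.14,0,1.2],"twist":0,"fingers":0},{"dp":[-0.14,0,1.2],"twist":0,"fingers":0}]';python3 m.py
```

```text
time_s: 13.55
tool_pos: [0.5512, 0.2697, 0.0559]
tool_rot: [-180.0, 0.1, 98.2]
force: [1.7, -5.5, -1.0]
grip_width: 0.0004
grasp_force: 2.6
t13.55 a=0.1569 b=0.0002 z=0.0559 yaw=98.2 F_a=5.67 F_b=-0.89 Fz=-1.01
t13.65 a=0.1569 b=0.0002 z=0.0560 yaw=98.2 F_a=5.00 F_b=-0.71 Fz=-0.96
t13.70 a=0.1568 b=0.0002 z=0.0560 yaw=98.2 F_a=5.79 F_b=-0.47 Fz=-0.27
slope,off [0.05704509 0.00932918]
```

Stuck to the finger as planned (θ≈0.05). I'll finish lowering.

```bash
python3 -m jog '[{"dp":[-0.02,0,0.25],"twist":0,"fingers":0},{"dp":[-0.03,0,0.5],"twist":0,"fingers":0},{"dp":[-0.03,0,0.75],"twist":0,"fingers":0},{"dp":[-0.03,0,1.0],"twist":0,"fingers":0},{"dp":[-0.03,0,1.2],"twist":0,"fingers":0},{"dp":[-0.03,0,1.2],"twist":0,"fingers":0}]';python3 m.py
```

```text
time_s: 14.45
tool_pos: [0.5516, 0.2693, 0.0447]
tool_rot: [-180.0, 0.1, 98.2]
force: [0.5, -6.6, 2.0]
grip_width: 0.0006
grasp_force: 3.1
t14.45 a=0.1573 b=-0.0002 z=0.0447 yaw=98.2 F_a=6.63 F_b=0.49 Fz=2.02
t14.55 a=0.1573 b=-0.0002 z=0.0447 yaw=98.2 F_a=5.88 F_b=0.57 Fz=2.68
t14.60 a=0.1573 b=-0.0002 z=0.0447 yaw=98.2 F_a=5.81 F_b=0.37 Fz=2.54
slope,off [-0.00529682  0.00901902]
```

```bash
python3 -m jog '[{"dp":[-0.3,0,0],"twist":0,"fingers":0},{"dp":[-1.5,0,0],"twist":0,"fingers":0},{"dp":[-4,0,0],"twist":0,"fingers":0},{"dp":[-7,0,-2],"twist":0,"fingers":0},{"dp":[-8,0,-7],"twist":0,"fingers":0},{"dp":[-10,0,-12],"twist":0,"fingers":0},{"dp":[-14,0,-17],"twist":0,"fingers":0},{"dp":[-14,0,-17],"twist":0,"fingers":0}]';python3 m.py; python3 - <<'E'
from h import *
p,W=cam("side");cv2.imwrite("pics/s4.png",p[100:340,200:460].repeat(2,0).repeat(2,1))
E
```

```text
time_s: 15.6
tool_pos: [0.5744, 0.1293, 0.2188]
tool_rot: [179.6, 0.1, 97.9]
force: [0.3, -0.3, -0.7]
grip_width: 0.0001
grasp_force: 0.0
t15.60 a=0.2992 b=-0.0027 z=0.2188 yaw=97.9 F_a=0.33 F_b=-0.22 Fz=-0.75
t15.70 a=0.2959 b=0.0001 z=0.2150 yaw=98.2 F_a=0.58 F_b=-0.34 Fz=-0.14
t15.75 a=0.2950 b=0.0008 z=0.2140 yaw=98.3 F_a=0.10 F_b=0.08 Fz=-0.46
slope,off [-0.00498516  0.00903383]
```

View pics/s4.png

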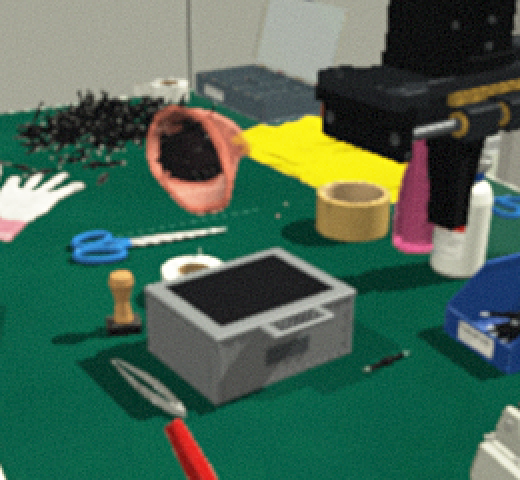

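The lid is shut (case at about (250,320) in the crop), the robot is clear at the upper right, and the surrounding things are where they were.

```bash
python3 -m jog '[{"dp":[0,0,0],"twist":0,"fingers":0},{"dp":[0,0,0],"twist":0,"fingers":0}]' >/dev/null; python3 -c "
from cell import env
print(env.sign_off())"
```

```text
the job is handed in; nothing more can be done
None
```

I tipped the lid over upright, caught it at about 0.8 rad, lowered it gently on the finger until it was shut, and handed the job in after about 16 s with the robot clear; contact forces read about 7 N at most, and no verdict came back.

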